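Bottom the idle-mixture screw of a carburettor

TASK

Take the stubby flat-blade driver out of its wooden stand, seat its blade fully in the slot of the mixture screw in the carburettor's top tower, and, keeping the blade seated with a light push, turn the screw clockwise until it just bottoms, gently, so that the brass bush around it is not dragged round. Then put the driver back in its stand, hanging upright in the hole, and leave the other things on the bench alone.

Things in the scene. Friction and masses are not known exactly. Their poses are not given: they have to be found in the camera images.
- driver: Stubby flat-blade screwdriver, loose, 110 g, 100 mm long, upright in the stand. Origin: middle of the blade's tip; z up the shaft. Blade 12 mm wide along x, 2.2 thick along y, 14 long; shaft 8 mm thick; black flat-sided grip from z = 45 to 97 mm, 34 wide along x (in line with the blade), 24 thick along y. Half a turn makes no difference.
- driver_grip (a point): Where to take the driver from above, fingers closing along its y across the 24 mm: on its axis, 80 mm above the blade's tip. Axes as the driver's.
- stand: Plain wooden block, fixed, 64 x 64 mm, 55 mm high, one vertical through hole 16 mm in diameter in its middle, chamfered 3 mm. Origin at the centre of its underside, z up. The driver hangs in the hole at any yaw, the lower end of its grip on the block's top: blade tip 10 mm above the block's origin.
- carburettor: Aluminium carburettor, bore along y, on a dark foot of 100 x 84 mm, fixed to the bench. Origin at the centre of the foot's underside, z up. On the origin's axis a round tower, 31 mm in diameter, rim 100 mm above the bench; in it a brass bush with a bore 17 mm in diameter, rim at 101.5 mm; the slotted screw lies down in that bore.
- mix_screw: Slotted screw in the tower's bore, head 16 mm in diameter. Origin: centre of the slot's floor, on the tower's axis; x along the slot, z up; half a turn makes no difference. Slot 3.2 mm wide, 4.5 mm deep, ends open to the bore. Clockwise from above turns it in and sinks it 2 mm per rad (the blade must follow), till it stops firmly with the slot floor 82 mm above the bench.
- tower_rim (a point): Centre of the brass bush's upper rim, 101.5 mm above the bench, on the tower's axis. The slot floor starts 16.5 to 18.5 mm below it and ends 19.5 mm below it: the screw has 0.5 to 1.5 rad to go, at any yaw. How far is not marked: its bottom must be felt. Running torque about 0.05 Nm; the blade has about 0.1 rad of play either way; the screw does not turn by itself.
- seat_bush (a joint): Angle (rad) by which the brass bush is dragged round in the tower, positive clockwise from above; 0 at the start. A press fit: it slips when the torque on the screw at either end of its turn goes over about 0.2 Nm, and must not be dragged more than 0.06 rad either way. A push of 5 to 10 N keeps the blade seated.
- grease_tin: Bystander: round green tin with a pale lid, 67 mm in diameter, 48 mm high, loose. Origin at the centre of its underside.
- spark_plug: Bystander: spark plug lying down, 82 mm long, 24 mm high, loose. Origin at the centre of its underside.
- oilstone: Bystander: reddish sharpening stone, 130 x 42 x 20 mm, lying flat, loose. Origin at the centre of its underside.
Things that resemble listed ones, but are neither listed nor needed, are in the scene too. There is more than one size of the carburettor; the one meant has the size given above.

How it is judged:
By the outcome, as a careful person would: the job done as asked, in the order asked, and still so for the second after the job is handed in, with the robot touching nothing.
It also fails if it takes over 72 s, if anything falls off the work surface, if the arm or the gripper's body presses on something with over 40 N, if the wrist force passes 120 N, or if a joint passes its speed limit or range.

ROBOT

A 7-joint arm with a two-finger parallel gripper is mounted at the origin on a cart in front of the work surface, level with it; the furniture and walls round the work are solid. World frame = base frame: x ahead of the robot, y to its left, z up, the work surface at z = 0. Lengths are in m, angles in rad, forces in N, time in s.
With the tool pointing down it reaches from about 0.35 to 0.9 m from the base axis. Payload 7.2 kg.
Tool frame: the origin (TCP) lies midway between the tips of the shut fingers; the grasp point (between the pads) lies env.hold_point_z behind it (env.hold_point_z is the distance from the TCP to the grasp point, in m); z points along the fingers, y is the line along which they close (so a half turn about z gives the same grasp; the last joint's range is limited). The gripper opens to 85 mm and grips with 20 to 120 N. Pads are 22 mm wide; open, the fingers measure 114 mm over their backs; the gripper's body (76 mm by 85 mm) begins 54 mm behind the grasp point. The pads swing forward as they close: fully open they stand 13 mm farther back than shut.
Start: joints at [1.131, 0.411, -0.013, 1.596, 0.006, 1.134, -0.082], TCP at [0.227, -0.582, 0.231] pointing down, gripper open.
Joint ranges: [-2.95, 2.95], [-0.29, 1.99], [-1.47, 1.44], [0.14, 2.54], [-1.03, 4.17], [0.13, 1.85], [-2.86, 2.86]. Speed limits (rad/s): [2.39, 2.39, 3.01, 3.01, 3.14, 3.14, 3.14].

INTERFACE

Orientations are given as a 3x3 rotation matrix whose columns are the frame's x, y, z axes.
In Python, from bench import env gives the robot as it stands.
- The arm moves only by the tool apply_moves, never from a script. Its argument "commands" is one flat list of numbers, 7 for each row, row after row: the turn, a rotation vector about the tool's x, y, z in units of pi rad (1.0 is pi rad), then the shift along the tool's x, y, z in units of 3 cm (1.0 is 3 cm), then the closure, from -1 (fully open) to 1 (shut). In form: [ax, ay, az, x, y, z, gripper, ax, ay, az, x, y, z, gripper, ...]. A call has 1 to 20 rows; each row shifts and turns the commanded pose from where the row before left it, along the tool's axes as they then stand; what a row does not reach is not made up. A row lasts 1/12 s, in which the tool goes at most 41.7 mm and 7.16 degrees, less where a joint would pass 70% of its speed; a pose out of reach is approached as far as the arm can. A call with a number of a shift or a turn outside -1 to 1 is refused whole. A call with a gripper value outside its range is refused whole. The fingers move at their own pace and stop on an object; "force" is the grip in N (left out, the last holds). Time passes only in rows, so rows that do not move let the fingers close. It gives the time, the measured TCP pose, the force, the opening and the grip force at its end, in the units of the state.
- env.sense(): the state, without advancing time (a new reading comes with each control period).
- env.grab_frame(name): name is "side" or "top"; returns a dict with "frame" (384x512x3 uint8, red, green, blue), "fx", "fy", "cx", "cy" (pixels), "R" (3x3) and "t" (3): a world point X has camera coordinates R X + t. Camera axes: x right, y down, z forward; pixel columns grow to the right and rows downward; lengths in m; the calibration is good to about 2 mm. A picture is of the moment at which its call begins. There is no depth.
- env.job_done(): hands the job in; it is judged then, once.
The state is a dict: "time": time; "joints": joint angles; "dq": joint speeds; "joint_efforts": joint torques, N m; "ee_pos": TCP position; "tool_rot": TCP orientation; "contact_force": force on the tool from outside, world axes, zero at the start; "moment": the same for the moment, N m; "width": finger opening in m; "grip_force": force on a finger pad.
Only numpy, scipy, OpenCV 4.12 (cv2) and the standard library are available. Lean on these libraries where they do the work, as an engineer would, in place of code of your own. Each camera call takes 0.05 s, during which the arm holds its last target. There are 200 camera calls.

## Working session

There is one attempt and no reset: what is moved stays moved. The work goes in short steps, Python scripts to look and compute and a tool call to move; the robot and the scene stay as the last step left them, time stands still between calls to the robot, and variables do not carry over. Pictures are saved under pics/ and viewed, at most 10 in all, crops included, and the job is handed in when it is done.

Besides the shell and the picture viewer there is one more tool, called after ">>>" as name(argument=value, ...) on one line, values as JSON. apply_moves: Moves the arm, as the interface text tells. Shifts and turns lie within -1 to 1; 1 stands for 3 cm of shift or pi rad of turn. Its arguments: {"type":"object","properties":{"commands":{"type":"array"},"force":{"type":"number"}},"required":["commands"]}

```bash
mkdir -p pics
python3 - <<'E'
from bench import env
import cv2,numpy as np
for n in("top","side"):
    f=env.grab_frame(n); cv2.imwrite(f"pics/{n}0.png",cv2.resize(f["frame"][:,:,::-1],(800,600),interpolation=cv2.INTER_CUBIC))
    np.savez(f"{n}.npz",**f)
    print(n,f["fx"],f["fy"],f["cx"],f["cy"],np.round(f["R"],4).tolist(),np.round(f["t"],4))
print(env.hold_point_z,env.sense())
E
```

```text
top 436.4985557331774 436.4985557331774 247.81641918823362 196.39109973256973 [[0.0267, -0.9996, 0.0094], [-0.9898, -0.0277, -0.1396], [0.1398, -0.0056, -0.9902]] [0.1775 0.5165 0.8618]
side 378.7643846589074 378.7643846589074 256.9477633086856 188.89034838593219 [[-0.9968, -0.0771, 0.0188], [-0.0572, 0.5345, -0.8432], [0.055, -0.8416, -0.5373]] [0.5206 0.0048 1.0303]
0.0187 {'time': 0.1, 'joints': array([ 1.13079028,  0.41185296, -0.01272535,  1.59693633,  0.00559758,
        1.13427962, -0.08219894]), 'dq': array([-0.00092178, -0.00140402,  0.00073669, -0.00305965,  0.00059609,
        0.00088723, -0.00157733]), 'joint_efforts': array([ 2.30917394e-03, -6.01830697e+01,  6.84234258e-01, -3.00091374e+01,
        1.40766634e-02,  6.38685873e-03, -2.58007981e-05]), 'ee_pos': array([ 0.22688   , -0.58190628,  0.23052632]), 'tool_rot': array([[ 9.31659495e-01,  3.63332097e-01, -6.09630018e-04],
       [ 3.63332597e-01, -9.31658586e-01,  1.30536150e-03],
       [-9.36873079e-05, -1.43765090e-03, -9.99998962e-01]]), 'contact_force': array([-0.20500844,  0.1594886 ,  0.04885841]), 'moment': array([-0.00837142,  0.00576786, -0.02411827]), 'grip_force': 0.0, 'width': 0.08533831266513042}
```

View pics/top0.png

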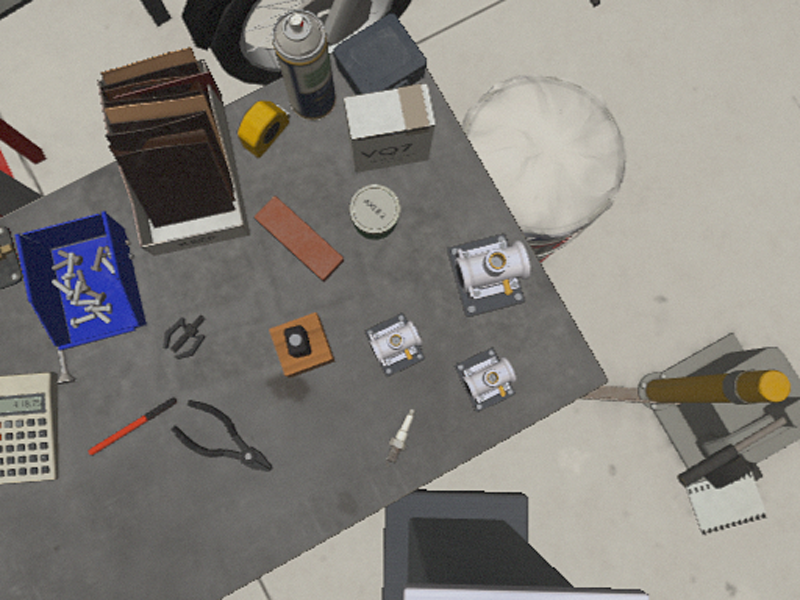

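View pics/side0.png

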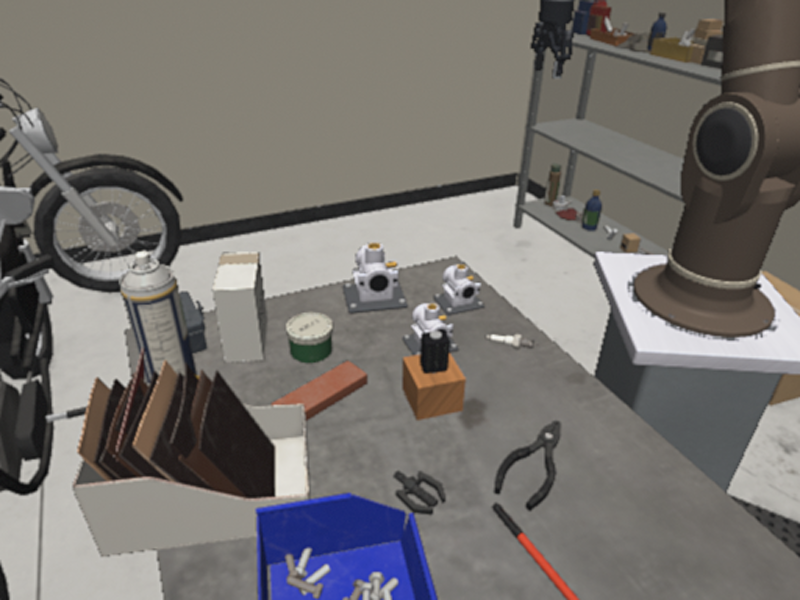

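The top view shows the driver in its stand at about (300,342). The large carburettor's tower is at (497,262); the two smaller ones at (396,342) and (490,379) are decoys. Next I'll look at enlarged crops.

```bash
cat > h.py <<'E'
import numpy as np,cv2
from bench import env
def ray(f,u,v,z):
    R=np.array(f["R"]);t=np.array(f["t"]);d=R.T@np.array([(u-f["cx"])/f["fx"],(v-f["cy"])/f["fy"],1]);c=-R.T@t
    return c+d*(z-c[2])/d[2]
def proj(f,X):
    p=np.array(f["R"])@np.array(X)+np.array(f["t"]);return np.array([f["fx"]*p[0]/p[2]+f["cx"],f["fy"]*p[1]/p[2]+f["cy"]])
def crop(img,u0,v0,w,h,s):
    return cv2.resize(img[v0:v0+h,u0:u0+w,::-1],(w*s,h*s),interpolation=cv2.INTER_CUBIC)
E
python3 - <<'E'
from h import *
t=np.load("top.npz")["frame"];s=np.load("side.npz")["frame"]
a=crop(t,165,195,50,50,8);b=crop(t,292,142,50,50,8)
c=crop(s,250,200,50,70,6);d=crop(s,215,150,50,50,8)
top=np.hstack([a,b]);cv2.imwrite("pics/c1.png",cv2.resize(top,(800,400)))
cv2.imwrite("pics/c2.png",np.hstack([c[:400],d]))
E
```

```text
(no output)
```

View pics/c1.png

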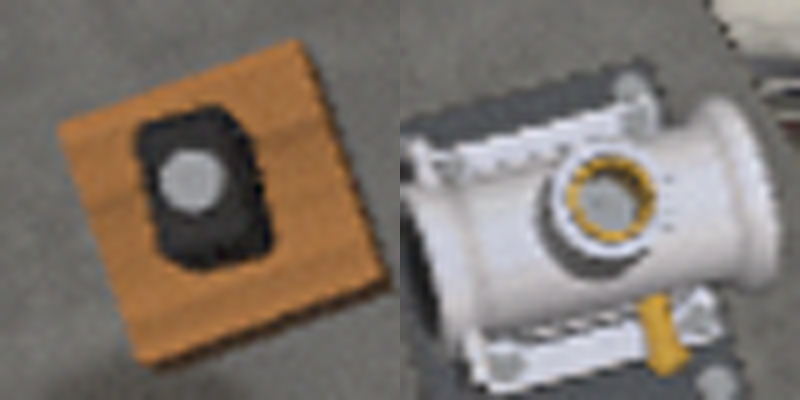

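View pics/c2.png

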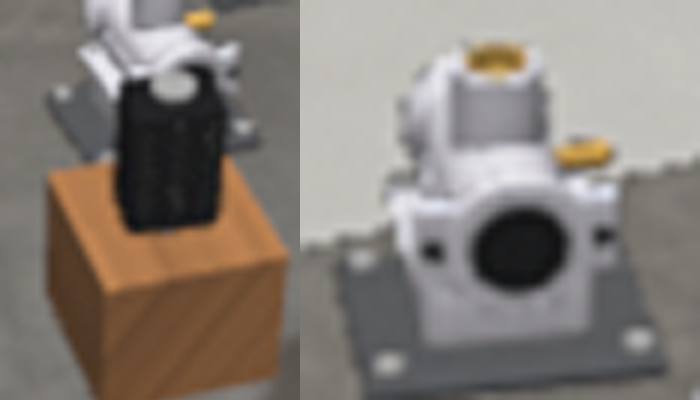

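The crops give the driver cap centre at about (192,180) in the left crop, the stand's top corners, and the brass ring at about (611,197). The slot is barely visible. I'll average some frames for the slot and fit the driver's yaw from its silhouette.

Run:
```python
from h import *
from scipy.optimize import minimize
F={}
for n in("top","side"):
    fs=[env.grab_frame(n) for _ in range(12)]
    f=fs[0]; f["avg"]=np.mean([g["frame"].astype(float) for g in fs],0);F[n]=f
    np.savez(n+"A.npz",**f)
T=F["top"]
cu=lambda x,o:o+(x+.5)/8-.5
st=np.array([ray(T,cu(a,165),cu(b,195),.055)[:2] for a,b in[(58,125),(300,40),(388,282),(148,365)]])
print("stand",st.mean(0),[np.linalg.norm(st[i]-st[i-1]) for i in range(4)])
print("cap",ray(T,cu(192,165),cu(180,195),.110)[:2])
print("rim top",ray(T,cu(211,292),cu(197,142),.1015)[:2],"side",ray(F["side"],cu(196,215),cu(60,150),.1015)[:2])
S=4
masks={}
for n,(u,v,w,h) in dict(top=(178,203,26,30),side=(265,208,26,34)).items():
    g=F[n]["avg"].max(2)[v:v+h,u:u+w]; 
    g=cv2.resize(g,None,fx=S,fy=S,interpolation=cv2.INTER_CUBIC); m=(g<75)
    if n=="side": pass
    masks[n]=(u,v,m)
    print(n,m.sum()/16)
def cost(p):
    x,y,a=p;c=0
    for n,(u,v,m) in masks.items():
        P=[]
        for z in(.055,.107):
            for X,Y in[(17,8),(13,12),(-13,12),(-17,8),(-17,-8),(-13,-12),(13,-12),(17,-8)]:
                X/=1e3;Y/=1e3
                P.append(proj(F[n],[x+np.cos(a)*X-np.sin(a)*Y,y+np.sin(a)*X+np.cos(a)*Y,z]))
        P=(np.array(P)-[u,v]+.5)*S-.5
        h=cv2.convexHull((P*16).astype(np.int32)[:,None]);k=np.zeros(m.shape,np.uint8);cv2.fillPoly(k,[h],1,shift=4)
        c+=((k>0)!=m).sum()/16
    return c
x0=ray(T,cu(192,165),cu(180,195),.110)[:2]
for a0 in(0,.2,.4,-.2,1.6,.8,2.2):
    r=minimize(cost,[*x0,a0],method="Nelder-Mead",options=dict(initial_simplex=np.array([[*x0,a0],[x0[0]+.003,x0[1],a0],[x0[0],x0[1]+.003,a0],[*x0,a0+.3]])))
    print(a0,r.x,r.fun)
# rectified bore views, 0.1mm/px at z~0.087
c=ray(T,cu(211,292),cu(197,142),.1015)[:2]
out=[]
for n in F:
    c=ray(T,cu(211,292),cu(197,142),.1015)[:2] if n=="top" else ray(F[n],cu(196,215),cu(60,150),.1015)[:2]
    g=np.linspace(-.012,.012,400)
    mp=np.array([[proj(F[n],[c[0]+a,c[1]-b,.087]) for b in g] for a in -np.array(g)]).astype(np.float32)
    im=cv2.remap(F[n]["avg"].astype(np.float32),mp[...,0],mp[...,1],cv2.INTER_CUBIC)
    k=im[150:250,150:250];im=np.clip((im-k.min()+20)*(235/(k.max()-k.min()+40)),0,255)
    out.append(im[:,:,::-1])
cv2.imwrite("pics/bore.png",np.hstack(out))
```

```text
stand [0.45839609 0.30061263] [np.float64(0.06419910475944414), np.float64(0.0637906444932701), np.float64(0.06473082257069102), np.float64(0.06257674023193288)]
cap [0.4588362 0.3016115]
rim top [0.56455796 0.05865465] side [0.56462224 0.0614401 ]
top 202.8125
side 413.0
0 [0.45837231 0.30096334 0.18277271] 191.125
0.2 [0.45858744 0.3013576  0.15550961] 190.0
0.4 [0.45866829 0.301353   0.15515035] 189.5
-0.2 [0.45851198 0.30106753 0.19819622] 188.4375
1.6 [0.458053   0.30070786 3.38756957] 190.25
0.8 [0.45841894 0.30150031 0.16786501] 189.6875
2.2 [0.45832676 0.30113698 3.33253001] 187.125[ WARN:0@8.053] global loadsave.cpp:1063 imwrite_ Unsupported depth image for selected encoder is fallbacked to CV_8U.
```

View pics/bore.png

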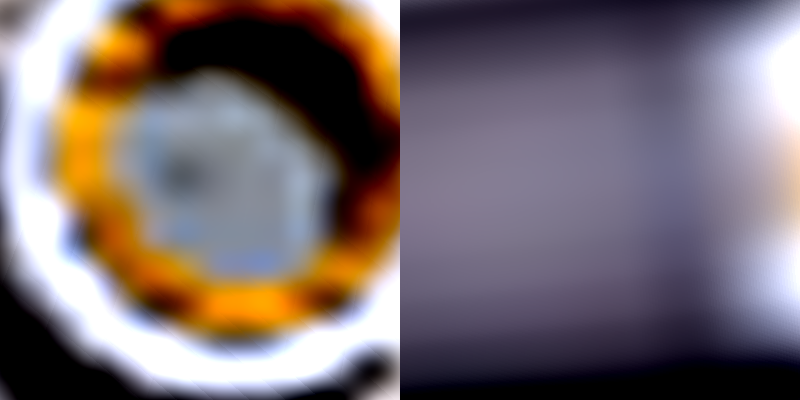

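The bore is visible from the top camera only, and the slot contrast is faint. I'll take one stronger-contrast average and refine the driver-yaw fit.

Run:
```python
from h import *
from scipy.optimize import minimize
F={n:dict(np.load(n+"A.npz")) for n in("top","side")}
S=8;masks={}
for n,(u,v,w,h) in dict(top=(178,203,26,30),side=(265,208,26,34)).items():
    g=F[n]["avg"].max(2)[v:v+h,u:u+w];g=cv2.resize(g,None,fx=S,fy=S,interpolation=cv2.INTER_CUBIC)
    m=(g<(95 if n=="top" else 65)).astype(np.uint8)
    k,l,s,_=cv2.connectedComponentsWithStats(m);m=(l==1+s[1:,4].argmax()).astype(np.uint8)
    m=cv2.morphologyEx(m,cv2.MORPH_OPEN,np.ones((9,9)))
    cs,_=cv2.findContours(m,cv2.RETR_EXTERNAL,cv2.CHAIN_APPROX_NONE);h_=cv2.convexHull(np.vstack(cs));m[:]=0;cv2.fillPoly(m,[h_],1)
    masks[n]=(u,v,m>0)
def hull(p,n,u,v,sh):
    x,y,a=p;P=[]
    for z in(.055,.107):
        for X,Y in[(17,8),(13,12),(-13,12),(-17,8),(-17,-8),(-13,-12),(13,-12),(17,-8)]:
            X/=1e3;Y/=1e3;P.append(proj(F[n],[x+np.cos(a)*X-np.sin(a)*Y,y+np.sin(a)*X+np.cos(a)*Y,z]))
    P=(np.array(P)-[u,v]+.5)*S-.5;k=np.zeros(sh,np.uint8)
    cv2.fillPoly(k,[cv2.convexHull((P*16).astype(np.int32)[:,None])],1,shift=4);return k>0
for names in(["top"],["side"]):
  best=[]
  for a0 in np.arange(0,3.14,.4):
    x0=np.array([.4585,.301])
    c=lambda p:sum((hull(p,n,*masks[n][:2],masks[n][2].shape)!=masks[n][2]).sum()/S**2 for n in names)
    r=minimize(c,[*x0,a0],method="Nelder-Mead",options=dict(initial_simplex=np.array([[*x0,a0],[x0[0]+.003,x0[1],a0],[x0[0],x0[1]+.003,a0],[*x0,a0+.3]])))
    best.append((round(r.fun,1),*np.round(r.x,4)))
  print(names,sorted(best)[:3])
fs=[env.grab_frame("top") for _ in range(40)]
avg=np.mean([g["frame"].astype(float) for g in fs],0);np.save("avg40.npy",avg)
T=F["top"];c=[.5646,.0590]
g=np.linspace(-.011,.011,560)
mp=np.array([[proj(T,[c[0]+a,c[1]-b,.088]) for b in g] for a in -g]).astype(np.float32)
G=avg.mean(2).astype(np.float32)
u,v=proj(T,[*c,.088]);print(u,v);print(G[int(v)-7:int(v)+8,int(u)-7:int(u)+8].astype(int))
im=cv2.remap(G,mp[...,0],mp[...,1],cv2.INTER_CUBIC)
lo,hi=np.percentile(im[180:380,180:380],[1,99]);cv2.imwrite("pics/slot.png",np.clip((im-lo+10)/(hi-lo+20)*255,0,255).astype(np.uint8))
```

```text
['top'] [(np.float64(10.0), np.float64(0.4588), np.float64(0.3018), np.float64(3.4066)), (np.float64(10.1), np.float64(0.4586), np.float64(0.3018), np.float64(0.2637)), (np.float64(10.1), np.float64(0.4588), np.float64(0.3017), np.float64(3.3837))]
['side'] [(np.float64(53.8), np.float64(0.4584), np.float64(0.3001), np.float64(0.1773)), (np.float64(53.9), np.float64(0.4584), np.float64(0.2994), np.float64(3.3486)), (np.float64(54.3), np.float64(0.4586), np.float64(0.2995), np.float64(3.3032))]
316.59751803842425 167.59891377556156
[[206 207 172 141 179 206 210 205 203 201 204 205 183 181 179]
 [177 193 174 150 193 204 204 145 125 131 149 183 198 208 200]
 [165 154 139 186 209 164 104 120 106  92 108 111 145 193 209]
 [173 172 181 206 181 157 114  71  65  61  57  71 103 153 199]
 [184 129 185 210 138 105 113 109 130 110  78  66  55 119 170]
 [160 104 184 183 156 152 156 158 159 161 132  89  68  91 154]
 [136 112 192 165 145 156 155 153 155 154 157 132  87  77  99]
 [125 116 193 167 145 154 155 137 145 153 156 160 116  83 126]
 [127  82 183 213 146 131 154 153 153 154 155 158 105 106 133]
 [116  91 166 207 141 122 150 153 155 155 155 156 115 117 168]
 [130  91 134 194 214 146 122 140 152 156 156 146 138 159 195]
 [146  93  91 140 197 190 130 110 135 143 146 123 126 193 208]
 [175 115  91  89 153 199 217 192 151 137 160 203 208 203 201]
 [212 147  90  89  81 105 175 208 211 212 211 209 159 107 172]
 [201 185 128  89  86  84  80  75  97 103 100  76  96 171 189]]
```

View pics/slot.png

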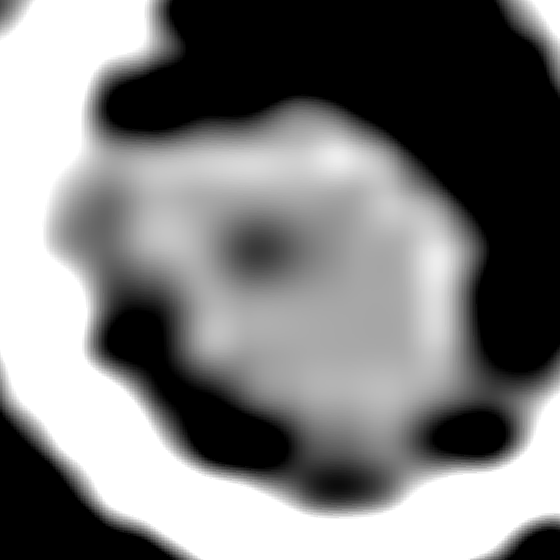

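The slot's yaw can't be resolved in the image, so I'll find it by feel with the blade. Now moving towards the driver.

>>> apply_moves(commands=[0,0,0,0.7155,-0.985,0,-1,0,0,0,0.7155,-0.985,0,-1,0,0,0,0.7155,-0.985,0,-1,0,0,0,0.7155,-0.985,0,-1,0,0,0,0.7155,-0.985,0,-1,0,0,0,0.7155,-0.985,0,-1,0,0,0,0.7155,-0.985,0,-1,0,0,0,0.7155,-0.985,0,-1,0,0,0,0.7155,-0.985,0,-1,0,0,0,0.7155,-0.985,0,-1,0,0,0,0.7155,-0.985,0,-1,0,0,0,0.7155,-0.985,0,-1,0,0,0,0.7155,-0.985,0,-1,0,0,0,0.7155,-0.985,0,-1,0,0,0,0.7155,-0.985,0,-1,0,0,0,0.7155,-0.985,0,-1,0,0,0,0.7155,-0.985,0,-1,0,0,0,0.7155,-0.985,0,-1,0,0,0,0.7155,-0.985,0,-1,0,0,0,0.7155,-0.985,0,-1], force=40)

```text
time: 4.97
ee_pos: [0.4126, 0.126, 0.2317]
tool_rot: [[0.932, 0.363, 0.001], [0.363, -0.932, -0.0], [0.001, 0.001, -1.0]]
contact_force: [0.6, -1.4, -0.1]
width: 0.0853
grip_force: 0.0
```

>>> apply_moves(commands=[0,0,0,0.7155,-0.985,0,-1,0,0,0,0.7155,-0.985,0,-1,0,0,0,0.7155,-0.985,0,-1,0,0,0,0.7155,-0.985,0,-1,0,0,0,0.7155,-0.985,0,-1,0,0,-0.0383,0,0,0,-1,0,0,-0.0383,0,0,0,-1,0,0,-0.0383,0,0,0,-1,0,0,-0.0383,0,0,0,-1,0,0,-0.0383,0,0,0,-1,0,0,-0.0383,0,0,0,-1,0,0,-0.0383,0,0,0,-1,0,0,-0.0383,0,0,0,-1,0,0,-0.0383,0,0,0,-1,0,0,-0.0383,0,0,0,-1,0,0,-0.0383,0,0,0,-1,0,0,-0.0383,0,0,0,-1,0,0,-0.0383,0,0,0,-1,0,0,-0.0383,0,0,0,-1,0,0,-0.0383,0,0,0,-1])

```text
time: 6.63
ee_pos: [0.4588, 0.3007, 0.2314]
tool_rot: [[-0.574, 0.819, 0.0], [0.819, 0.574, -0.0], [-0.0, 0.0, -1.0]]
contact_force: [-0.2, 0.4, -0.2]
width: 0.0854
grip_force: 0.0
```

>>> apply_moves(commands=[0,0,-0.0383,0,0,0,-1,0,0,-0.0383,0,0,0,-1,0,0,-0.0383,0,0,0,-1,0,0,-0.0383,0,0,0,-1,0,0,-0.0383,0,0,0,-1,0,0,-0.0383,0,0,0,-1,0,0,-0.0383,0,0,0,-1,0,0,-0.0383,0,0,0,-1,0,0,-0.0383,0,0,0,-1,0,0,-0.0383,0,0,0,-1,0,0,0,0,0,0,-1])

```text
time: 7.55
ee_pos: [0.4588, 0.3007, 0.231]
tool_rot: [[-0.971, -0.241, -0.001], [-0.241, 0.971, 0.0], [0.001, 0.0, -1.0]]
contact_force: [-0.2, -0.6, -0.1]
width: 0.0852
grip_force: 0.0
```

```bash
cat > s.py <<'E'
from bench import env
import numpy as np
s=env.sense();R=s["tool_rot"]
print("t",s["time"],"p",np.round(s["ee_pos"],4),"psi %.4f"%np.arctan2(R[1,0],R[0,0]),"z",np.round(R[:,2],4),"j",np.round(s["joints"],2))
print("F",np.round(s["contact_force"],2),"M",np.round(s["moment"],3),"tool-F",np.round(R.T@s["contact_force"],2),"w",round(s["width"],4),round(s["grip_force"],1))
E
python3 s.py
```

```text
t 7.55 p [0.4588 0.3007 0.231 ] psi -2.8985 z [-6.e-04  0.e+00 -1.e+00] j [ 0.26  0.69 -1.4   1.73  0.7   1.34  0.53]
F [-0.21 -0.57 -0.06] M [ 0.031 -0.013 -0.005] tool-F [ 0.34 -0.5   0.06] w 0.0852 0.0
```

>>> apply_moves(commands=[0,0,0,0,0,0.887,-1,0,0,0,0,0,0.887,-1,0,0,0,0,0,0.887,-1,0,0,0,0,0,0.887,-1,0,0,0,0,0,0.887,-1,0,0,0,0,0,0.887,-1,0,0,0,0,0,0,-1])

```text
time: 8.13
ee_pos: [0.4571, 0.2985, 0.0672]
tool_rot: [[-0.973, -0.232, -0.005], [-0.232, 0.973, -0.004], [0.006, -0.003, -1.0]]
contact_force: [-0.9, -1.2, -0.4]
width: 0.085
grip_force: 0.0
```

```bash
python3 s.py
python3 - <<'E'
from h import *
f=env.grab_frame("top");g=env.grab_frame("side")
cv2.imwrite("pics/g.png",np.hstack([crop(f["frame"],155,185,66,66,6),crop(g["frame"],240,180,66,66,6)]))
E
```

```text
t 8.1333 p [0.4571 0.2985 0.0672] psi -2.9074 z [-0.0048 -0.0043 -1.    ] j [ 0.15  0.85 -1.21  1.89  0.9   1.1   0.38]
F [-0.93 -1.25 -0.39] M [0.004 0.098 0.004] tool-F [ 1.2 -1.   0.4] w 0.085 0.0
```

View pics/g.png

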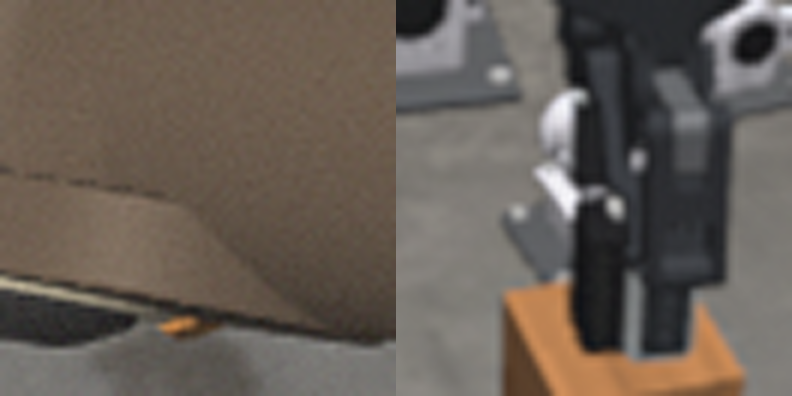

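The right crop shows the near finger in front of the grip, just above the stand. The top view is blocked by the arm. I'll let the arm settle, then close.

>>> apply_moves(commands=[0,0,0,0,0,0,-1,0,0,0,0,0,0,-1])

```text
time: 8.4
ee_pos: [0.4593, 0.3017, 0.0735]
tool_rot: [[-0.972, -0.235, 0.002], [-0.235, 0.972, 0.001], [-0.002, 0.001, -1.0]]
contact_force: [0.3, 0.5, 0.4]
width: 0.0852
grip_force: 0.0
```

```bash
python3 s.py
```

```text
t 8.4 p [0.4593 0.3017 0.0735] psi -2.9044 z [ 0.0021  0.0015 -1.    ] j [ 0.16  0.84 -1.22  1.88  0.9   1.11  0.38]
F [0.33 0.45 0.39] M [-0.005  0.023 -0.027] tool-F [-0.43  0.36 -0.39] w 0.0852 0.0
```

>>> apply_moves(commands=[0,0,0,0,0,0,1,0,0,0,0,0,0,1,0,0,0,0,0,0,1,0,0,0,0,0,0,1,0,0,0,0,0,0,1,0,0,0,0,0,0,1,0,0,0,0,0,0,1,0,0,0,0,0,0,1,0,0,0,0,0,0,1,0,0,0,0,0,0,1,0,0,0,0,0,0,1,0,0,0,0,0,0,1], force=60)

```text
time: 9.4
ee_pos: [0.4588, 0.3011, 0.0719]
tool_rot: [[-0.972, -0.236, 0.0], [-0.236, 0.972, 0.0], [-0.0, 0.0, -1.0]]
contact_force: [-0.5, -0.6, 5.5]
width: 0.0229
grip_force: 59.2
```

```bash
python3 s.py
```

```text
t 9.4 p [0.4588 0.3011 0.0719] psi -2.9033 z [ 5.e-04  1.e-04 -1.e+00] j [ 0.16  0.84 -1.22  1.88  0.9   1.11  0.38]
F [-0.54 -0.57  5.54] M [-0.213  0.01  -0.002] tool-F [ 0.66 -0.43 -5.54] w 0.0229 59.2
```

>>> apply_moves(commands=[0,0,0,0,0,-0.3,1,0,0,0,0,0,-0.7,1,0,0,0,0,0,-1,1,0,0,0,0,0,-1,1,0,0,0,0,0,-1,1,0,0,0,0,0,-1,1,0,0,0,-0.153,-0.866,0,1,0,0,0,-0.153,-0.866,0,1,0,0,0,-0.153,-0.866,0,1,0,0,0,-0.153,-0.866,0,1,0,0,0,-0.153,-0.866,0,1,0,0,0,-0.153,-0.866,0,1,0,0,0,-0.153,-0.866,0,1,0,0,0,-0.153,-0.866,0,1,0,0,0,-0.153,-0.866,0,1,0,0,0,-0.153,-0.866,0,1,0,0,0,0,0,0,1,0,0,0,0,0,0,1,0,0,0,0,0,0,1])

```text
time: 10.98
ee_pos: [0.564, 0.0598, 0.2217]
tool_rot: [[-0.972, -0.236, -0.001], [-0.236, 0.972, 0.001], [0.0, 0.001, -1.0]]
contact_force: [0.3, 1.0, -1.1]
width: 0.0234
grip_force: 59.1
```

```bash
python3 s.py;  python3 - <<'E'
from h import *
f=env.grab_frame("top");g=env.grab_frame("side")
np.savez("topB.npz",**f);np.savez("sideB.npz",**g)
cv2.imwrite("pics/h.png",np.hstack([crop(f["frame"],280,130,66,80,6),crop(g["frame"],205,110,66,80,6)]))
E
```

```text
t 10.9833 p [0.564  0.0598 0.2217] psi -2.9030 z [-6.e-04  7.e-04 -1.e+00] j [ 0.7   0.74 -1.4   1.7   0.74  1.36  0.98]
F [ 0.26  1.04 -1.15] M [ 0.017  0.032 -0.02 ] tool-F [-0.5   0.95  1.15] w 0.0234 59.1
```

View pics/h.png

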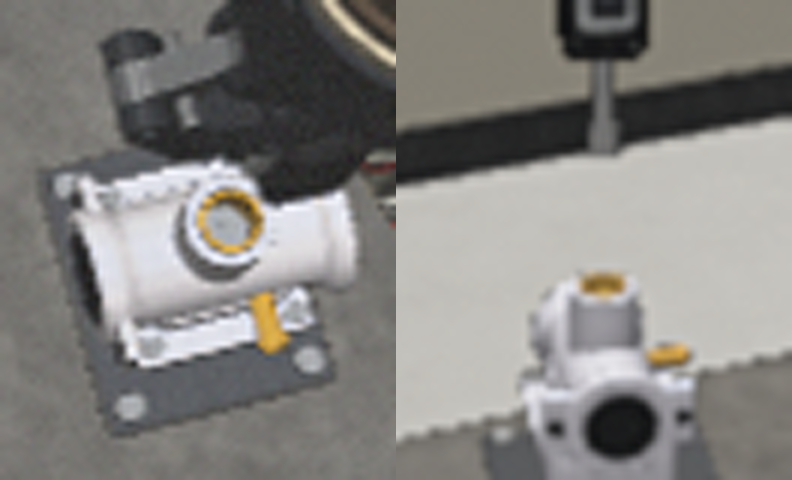

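Held upright: the tip is at about (603,152) in the side crop and the rim at about (603,287). I'll work out the tip-to-rim offset.

Run:
```python
from h import *
g=np.load("sideB.npz")
cu=lambda x,o:o+(x+.5)/6-.5
print("tip px",cu(603-396,205),cu(152,110),"pred",proj(g,[.564,.0598,.160]),"d/dx",proj(g,[.565,.0598,.160]))
print("rim px",cu(603-396,205),cu(287,110),"pred",proj(g,[.564,.0598,.1015]))
# row by row: shaft centre and brass centre by threshold
I=g["frame"].astype(int)
for v in range(121,135,2):
    r=I[v,225:255].sum(1);print(v,r.tolist())
br=(I[...,0]-I[...,2]>60);br[:, :225]=0;br[:,248:]=0;br[:150]=0;br[163:]=0
ys,xs=np.nonzero(br);print("brass",xs.mean(),xs.min(),xs.max(),ys.min(),ys.max())
T=np.load("avg40.npy");m=(T[...,0]-T[...,2]>60);m[:,:304]=0;m[:,332:]=0;m[:155]=0;m[180:]=0
ys,xs=np.nonzero(m);(c,r),_,_=(lambda e:(e[0],e[1],0))(cv2.minEnclosingCircle(np.c_[xs,ys].astype(np.float32))),0,0
f=np.load("topA.npz");print("ring",c,r,ray(f,*c,.1015),"px/mm",np.linalg.norm(proj(f,[.565,.06,.1])-proj(f,[.566,.06,.1])))
```

```text
tip px 239.08333333333334 134.91666666666666 pred [239.23631964 135.48489209] d/dx [238.82921761 135.46463792]
rim px 239.08333333333334 157.41666666666666 pred [239.38337667 156.77421056]
121 [381, 386, 382, 383, 384, 384, 384, 388, 387, 391, 395, 397, 316, 301, 341, 273, 323, 395, 394, 390, 390, 386, 385, 384, 384, 386, 387, 386, 387, 391]
123 [383, 382, 382, 384, 381, 383, 381, 381, 384, 388, 386, 389, 306, 291, 336, 267, 321, 393, 393, 390, 391, 391, 394, 380, 358, 337, 314, 292, 277, 264]
125 [384, 385, 384, 386, 390, 389, 388, 389, 393, 394, 395, 379, 274, 280, 339, 268, 237, 255, 229, 205, 178, 141, 120, 113, 110, 107, 111, 107, 107, 106]
127 [358, 341, 329, 303, 277, 256, 231, 209, 178, 144, 119, 101, 138, 284, 345, 274, 162, 111, 109, 113, 115, 113, 108, 109, 114, 118, 119, 122, 114, 113]
129 [108, 107, 108, 102, 106, 103, 102, 105, 103, 105, 104, 101, 141, 290, 343, 278, 167, 114, 114, 120, 121, 122, 116, 114, 117, 118, 112, 114, 108, 110]
131 [105, 112, 111, 114, 119, 118, 109, 114, 110, 113, 106, 111, 241, 325, 341, 326, 263, 168, 110, 112, 111, 106, 102, 105, 107, 102, 101, 114, 114, 129]
133 [106, 113, 112, 112, 116, 116, 114, 107, 108, 107, 91, 110, 269, 341, 339, 336, 262, 146, 132, 166, 215, 275, 308, 353, 445, 493, 498, 513, 516, 527]
brass 239.16666666666666 236 242 156 158Traceback (most recent call last):
  File "<stdin>", line 13, in <module>
ValueError: too many values to unpack (expected 2)
```

>>> apply_moves(commands=[0,0,0,-0.008,-0.023,0.5,1,0,0,0,0,0,0.5,1,0,0,0,0,0,0.4,1,0,0,0,0,0,0.1,1,0,0,0,0,0,0,1,0,0,0,0,0,0,1,0,0,0,0,0,0.1,1,0,0,0,0,0,0.1,1,0,0,0,0,0,0.1,1,0,0,0,0,0,0.1,1,0,0,0,0,0,0.1,1,0,0,0,0,0,0.1,1,0,0,0,0,0,0,1,0,0,0,0,0,0,1])

```text
time: 12.25
ee_pos: [0.5649, 0.0587, 0.1585]
tool_rot: [[-0.972, -0.236, -0.0], [-0.236, 0.972, -0.0], [0.0, 0.0, -1.0]]
contact_force: [0.2, -0.2, -1.0]
width: 0.0234
grip_force: 59.1
```

```bash
python3 s.py
```

```text
t 12.25 p [0.5649 0.0587 0.1585] psi -2.9032 z [-3.e-04 -0.e+00 -1.e+00] j [ 0.67  0.8  -1.33  1.76  0.81  1.27  0.94]
F [ 0.15 -0.24 -0.96] M [ 0.     0.021 -0.011] tool-F [-0.09 -0.26  0.96] w 0.0234 59.1
```

>>> apply_moves(commands=[0,0,0,0,0.04,0,1,0,0,0,0,0.04,0,1,0,0,0,0,0.04,0,1,0,0,0,0,0.04,0,1,0,0,0,0,0,0,1,0,0,0,0,0,0,1])

```text
time: 12.75
ee_pos: [0.5638, 0.063, 0.1586]
tool_rot: [[-0.972, -0.236, -0.0], [-0.236, 0.972, -0.001], [0.0, -0.001, -1.0]]
contact_force: [-1.4, -1.6, -0.4]
width: 0.0229
grip_force: 59.0
```

```bash
python3 s.py
```

```text
t 12.75 p [0.5638 0.063  0.1586] psi -2.9035 z [-0.e+00 -8.e-04 -1.e+00] j [ 0.67  0.79 -1.33  1.77  0.81  1.27  0.93]
F [-1.38 -1.55 -0.38] M [-0.518  0.047 -0.031] tool-F [ 1.71 -1.19  0.38] w 0.0229 59.0
```

>>> apply_moves(commands=[0,0,0,0,-0.05,0,1,0,0,0,0,-0.05,0,1,0,0,0,0,-0.05,0,1,0,0,0,0,-0.05,0,1,0,0,0,0,-0.05,0,1,0,0,0,0,0,0,1,0,0,0,0,0,0,1])

```text
time: 13.33
ee_pos: [0.5656, 0.056, 0.1586]
tool_rot: [[-0.972, -0.236, 0.0], [-0.236, 0.972, 0.0], [-0.0, 0.0, -1.0]]
contact_force: [-0.2, 0.3, -1.2]
width: 0.0236
grip_force: 59.0
```

```bash
python3 s.py
```

```text
t 13.3333 p [0.5656 0.056  0.1586] psi -2.9036 z [ 0.e+00  2.e-04 -1.e+00] j [ 0.68  0.8  -1.33  1.76  0.82  1.27  0.94]
F [-0.23  0.35 -1.18] M [-0.008 -0.     0.057] tool-F [0.14 0.39 1.18] w 0.0236 59.0
```

>>> apply_moves(commands=[0,0,0,0,-0.033,0,1,0,0,0,0,0,0,1,0,0,0,0,0,0,1])

```text
time: 13.58
ee_pos: [0.5658, 0.0551, 0.1586]
tool_rot: [[-0.972, -0.236, -0.0], [-0.236, 0.972, -0.0], [0.0, -0.0, -1.0]]
contact_force: [0.0, -0.1, -0.3]
width: 0.0237
grip_force: 59.0
```

```bash
python3 s.py
```

```text
t 13.5833 p [0.5658 0.0551 0.1586] psi -2.9033 z [-0. -0. -1.] j [ 0.68  0.8  -1.33  1.76  0.82  1.27  0.94]
F [ 0.01 -0.12 -0.25] M [-0.049  0.05   0.013] tool-F [ 0.02 -0.12  0.25] w 0.0237 59.0
```

>>> apply_moves(commands=[0,0,0,0,-0.033,0,1,0,0,0,0,0,0,1,0,0,0,0,0,0,1])

```text
time: 13.83
ee_pos: [0.5661, 0.0541, 0.1586]
tool_rot: [[-0.972, -0.236, 0.0], [-0.236, 0.972, -0.0], [-0.0, -0.0, -1.0]]
contact_force: [-0.2, 0.5, -1.9]
width: 0.0233
grip_force: 59.0
```

```bash
python3 s.py
```

```text
t 13.8333 p [0.5661 0.0541 0.1586] psi -2.9034 z [ 0. -0. -1.] j [ 0.68  0.8  -1.33  1.76  0.82  1.27  0.94]
F [-0.19  0.55 -1.87] M [ 0.048  0.024 -0.001] tool-F [0.06 0.58 1.87] w 0.0233 59.0
```

>>> apply_moves(commands=[0,0,0,0,-0.033,0,1,0,0,0,0,0,0,1,0,0,0,0,0,0,1])

```text
time: 14.08
ee_pos: [0.5663, 0.0532, 0.1586]
tool_rot: [[-0.972, -0.236, -0.0], [-0.236, 0.972, -0.0], [0.0, -0.0, -1.0]]
contact_force: [0.4, -1.3, -1.2]
width: 0.0232
grip_force: 59.0
```

```bash
python3 s.py
```

```text
t 14.0833 p [0.5663 0.0532 0.1586] psi -2.9034 z [-0. -0. -1.] j [ 0.68  0.8  -1.33  1.76  0.82  1.27  0.95]
F [ 0.41 -1.33 -1.2 ] M [ 0.018 -0.005  0.005] tool-F [-0.09 -1.39  1.2 ] w 0.0232 59.0
```

>>> apply_moves(commands=[0,0,0,0,-0.033,0,1,0,0,0,0,0,0,1,0,0,0,0,0,0,1])

```text
time: 14.33
ee_pos: [0.5664, 0.0525, 0.1586]
tool_rot: [[-0.972, -0.236, -0.0], [-0.236, 0.972, 0.0], [0.0, 0.0, -1.0]]
contact_force: [-1.0, 0.9, -1.3]
width: 0.0233
grip_force: 59.0
```

```bash
python3 s.py
```

```text
t 14.3333 p [0.5664 0.0525 0.1586] psi -2.9031 z [-2.e-04  4.e-04 -1.e+00] j [ 0.68  0.8  -1.33  1.76  0.82  1.27  0.95]
F [-1.05  0.86 -1.31] M [ 0.335  0.245 -0.031] tool-F [0.82 1.08 1.31] w 0.0233 59.0
```

>>> apply_moves(commands=[0,0,0,0,-0.033,0,1,0,0,0,0,0,0,1,0,0,0,0,0,0,1])

```text
time: 14.58
ee_pos: [0.5665, 0.052, 0.1587]
tool_rot: [[-0.972, -0.237, -0.0], [-0.237, 0.972, 0.001], [-0.0, 0.001, -1.0]]
contact_force: [-1.5, 3.7, -0.4]
width: 0.0234
grip_force: 59.1
```

```bash
python3 s.py
```

```text
t 14.5833 p [0.5665 0.052  0.1587] psi -2.9027 z [-3.0e-04  1.1e-03 -1.0e+00] j [ 0.68  0.8  -1.33  1.76  0.82  1.27  0.95]
F [-1.49  3.66 -0.44] M [1.033 0.517 0.007] tool-F [0.58 3.91 0.44] w 0.0234 59.1
```

>>> apply_moves(commands=[0,0,0,0,0.1,0,1,0,0,0,0,0.1,0,1,0,0,0,0,0.0253,0,1,0,0,0,0.04,0,0,1,0,0,0,0.04,0,0,1,0,0,0,0,0,0,1,0,0,0,0,0,0,1])

```text
time: 15.17
ee_pos: [0.5629, 0.057, 0.1586]
tool_rot: [[-0.972, -0.236, 0.0], [-0.236, 0.972, -0.0], [-0.0, -0.0, -1.0]]
contact_force: [-0.1, 0.4, -0.7]
width: 0.0235
grip_force: 59.2
```

```bash
python3 s.py
```

```text
t 15.1667 p [0.5629 0.057  0.1586] psi -2.9036 z [ 1.e-04 -3.e-04 -1.e+00] j [ 0.68  0.79 -1.34  1.77  0.81  1.27  0.94]
F [-0.1   0.43 -0.66] M [ 0.04  -0.007  0.01 ] tool-F [-0.01  0.44  0.66] w 0.0235 59.2
```

>>> apply_moves(commands=[0,0,0,0.02,0,0,1,0,0,0,0,0,0,1,0,0,0,0,0,0,1])

```text
time: 15.42
ee_pos: [0.5623, 0.057, 0.1586]
tool_rot: [[-0.972, -0.236, 0.0], [-0.236, 0.972, -0.0], [-0.0, -0.0, -1.0]]
contact_force: [0.1, 0.3, -1.2]
width: 0.0235
grip_force: 59.2
```

```bash
python3 s.py
```

```text
t 15.4167 p [0.5623 0.057  0.1586] psi -2.9034 z [ 1.e-04 -1.e-04 -1.e+00] j [ 0.68  0.79 -1.34  1.77  0.81  1.26  0.94]
F [ 0.11  0.29 -1.22] M [-0.007 -0.038 -0.01 ] tool-F [-0.17  0.25  1.22] w 0.0235 59.2
```

>>> apply_moves(commands=[0,0,0,0.033,0,0,1,0,0,0,0,0,0,1,0,0,0,0,0,0,1])

```text
time: 15.67
ee_pos: [0.5618, 0.0569, 0.1587]
tool_rot: [[-0.972, -0.236, 0.001], [-0.236, 0.972, 0.0], [-0.001, 0.0, -1.0]]
contact_force: [2.6, 1.2, -2.6]
width: 0.0232
grip_force: 59.1
```

```bash
python3 s.py
```

```text
t 15.6667 p [0.5618 0.0569 0.1587] psi -2.9036 z [ 1.1e-03  3.0e-04 -1.0e+00] j [ 0.68  0.79 -1.34  1.77  0.81  1.26  0.94]
F [ 2.6   1.24 -2.55] M [ 0.063 -0.915  0.008] tool-F [-2.82  0.59  2.55] w 0.0232 59.1
```

>>> apply_moves(commands=[0,0,0,0.033,0,0,1,0,0,0,0,0,0,1,0,0,0,0,0,0,1])

```text
time: 15.92
ee_pos: [0.5613, 0.0568, 0.1589]
tool_rot: [[-0.972, -0.236, 0.002], [-0.236, 0.972, 0.001], [-0.002, 0.0, -1.0]]
contact_force: [5.5, 0.9, -3.0]
width: 0.0234
grip_force: 58.9
```

```bash
python3 s.py
```

```text
t 15.9167 p [0.5613 0.0568 0.1589] psi -2.9036 z [ 2.2e-03  8.0e-04 -1.0e+00] j [ 0.68  0.79 -1.34  1.77  0.81  1.26  0.94]
F [ 5.47  0.88 -3.01] M [ 0.297 -1.517  0.03 ] tool-F [-5.52 -0.43  3.03] w 0.0234 58.9
```

>>> apply_moves(commands=[0,0,0,-0.1,0,0,1,0,0,0,-0.1,0,0,1,0,0,0,-0.03,0,0,1,0,0,0,0,0,0,1,0,0,0,0,0,0,1])

```text
time: 16.33
ee_pos: [0.5667, 0.0584, 0.1585]
tool_rot: [[-0.972, -0.236, -0.001], [-0.236, 0.972, -0.0], [0.001, 0.0, -1.0]]
contact_force: [-0.6, -0.3, -1.6]
width: 0.0236
grip_force: 59.2
```

```bash
python3 s.py
```

```text
t 16.3333 p [0.5667 0.0584 0.1585] psi -2.9030 z [-7.e-04 -1.e-04 -1.e+00] j [ 0.67  0.8  -1.33  1.76  0.82  1.27  0.94]
F [-0.56 -0.26 -1.56] M [0.015 0.071 0.041] tool-F [ 0.61 -0.12  1.56] w 0.0236 59.2
```

>>> apply_moves(commands=[0,0,0,-0.033,0,0,1,0,0,0,0,0,0,1,0,0,0,0,0,0,1])

```text
time: 16.58
ee_pos: [0.5675, 0.0585, 0.1585]
tool_rot: [[-0.972, -0.236, -0.001], [-0.236, 0.972, -0.0], [0.001, -0.0, -1.0]]
contact_force: [-2.3, -0.6, -1.0]
width: 0.0231
grip_force: 59.3
```

```bash
python3 s.py
```

```text
t 16.5833 p [0.5675 0.0585 0.1585] psi -2.9031 z [-1.e-03 -3.e-04 -1.e+00] j [ 0.67  0.8  -1.33  1.76  0.82  1.27  0.94]
F [-2.35 -0.59 -1.02] M [-0.093  0.528 -0.016] tool-F [ 2.42 -0.01  1.02] w 0.0231 59.3
```

>>> apply_moves(commands=[0,0,0,0.1167,0,0,1,0,0,0,0,0,0,1,0,0,0,0,0,0.1,1,0,0,0,0,0,0.1,1,0,0,0,0,0,0.033,1,0,0,0,0,0,0.033,1,0,0,0,0,0,0,1,0,0,0,0,0,0,1])

```text
time: 17.25
ee_pos: [0.5646, 0.0577, 0.1507]
tool_rot: [[-0.972, -0.236, 0.0], [-0.236, 0.972, 0.0], [-0.0, 0.0, -1.0]]
contact_force: [-0.3, 0.4, -1.1]
width: 0.0234
grip_force: 59.5
```

```bash
python3 s.py
```

```text
t 17.25 p [0.5646 0.0577 0.1507] psi -2.9033 z [ 0.e+00  1.e-04 -1.e+00] j [ 0.67  0.8  -1.33  1.77  0.82  1.25  0.93]
F [-0.3   0.36 -1.1 ] M [-0.014 -0.034  0.002] tool-F [0.2  0.42 1.1 ] w 0.0234 59.5
```

>>> apply_moves(commands=[0,0,0,0,0,0.033,1,0,0,0,0,0,0,1,0,0,0,0,0,0,1])

```text
time: 17.5
ee_pos: [0.5648, 0.0578, 0.1502]
tool_rot: [[-0.972, -0.236, 0.001], [-0.236, 0.972, -0.0], [-0.001, -0.0, -1.0]]
contact_force: [-1.2, -0.9, 4.6]
width: 0.0233
grip_force: 60.3
```

```bash
python3 s.py
```

```text
t 17.5 p [0.5648 0.0578 0.1502] psi -2.9033 z [ 6.e-04 -1.e-04 -1.e+00] j [ 0.67  0.8  -1.32  1.77  0.83  1.25  0.93]
F [-1.25 -0.94  4.62] M [-0.196  0.305 -0.005] tool-F [ 1.43 -0.62 -4.62] w 0.0233 60.3
```

>>> apply_moves(commands=[0,0,0.016,0,0,0,1,0,0,0.016,0,0,0,1,0,0,0.016,0,0,0,1,0,0,0.016,0,0,0,1,0,0,0.016,0,0,0,1,0,0,0.016,0,0,0,1,0,0,0.016,0,0,0,1,0,0,0,0,0,0,1])

```text
time: 18.17
ee_pos: [0.5651, 0.0581, 0.1503]
tool_rot: [[-0.993, 0.115, 0.002], [0.115, 0.993, 0.0], [-0.002, 0.0, -1.0]]
contact_force: [0.6, 0.9, 3.2]
width: 0.0235
grip_force: 59.9
```

```bash
python3 s.py
```

```text
t 18.1667 p [0.5651 0.0581 0.1503] psi 3.0260 z [ 1.5e-03  3.0e-04 -1.0e+00] j [ 0.65  0.75 -1.25  1.77  0.77  1.21  0.62]
F [0.55 0.91 3.2 ] M [ 0.166 -0.081 -0.048] tool-F [-0.45  0.97 -3.2 ] w 0.0235 59.9
```

>>> apply_moves(commands=[0,0,0.016,0,0,0.01,1,0,0,0.016,0,0,0,1,0,0,0.016,0,0,0,1,0,0,0.016,0,0,0,1,0,0,0.016,0,0,0,1,0,0,0.016,0,0,0,1,0,0,0.016,0,0,0,1,0,0,0,0,0,0,1])

```text
time: 18.83
ee_pos: [0.5651, 0.0582, 0.15]
tool_rot: [[-0.893, 0.449, 0.002], [0.449, 0.893, 0.001], [-0.001, 0.001, -1.0]]
contact_force: [1.5, 2.0, 4.1]
width: 0.0233
grip_force: 60.0
```

```bash
python3 s.py
```

```text
t 18.8333 p [0.5651 0.0582 0.15  ] psi 2.6759 z [ 1.6e-03  5.0e-04 -1.0e+00] j [ 0.62  0.7  -1.18  1.78  0.71  1.16  0.32]
F [1.55 1.99 4.05] M [ 0.181 -0.167  0.022] tool-F [-0.49  2.48 -4.05] w 0.0233 60.0
```

>>> apply_moves(commands=[0,0,0.016,0,0,0,1,0,0,0.016,0,0,0,1,0,0,0.016,0,0,0,1,0,0,0.016,0,0,0,1,0,0,0.016,0,0,0,1,0,0,0.016,0,0,0,1,0,0,0.016,0,0,0,1,0,0,0,0,0,0,1])

```text
time: 19.5
ee_pos: [0.5643, 0.0576, 0.1489]
tool_rot: [[-0.685, 0.729, -0.001], [0.729, 0.685, -0.0], [0.0, -0.001, -1.0]]
contact_force: [-0.4, 0.3, -1.9]
width: 0.0235
grip_force: 59.3
```

```bash
python3 s.py
```

```text
t 19.5 p [0.5643 0.0576 0.1489] psi 2.3250 z [-7.e-04 -2.e-04 -1.e+00] j [ 0.58  0.66 -1.1   1.78  0.65  1.12  0.01]
F [-0.45  0.27 -1.89] M [ 0.136 -0.056 -0.02 ] tool-F [ 0.5  -0.14  1.89] w 0.0235 59.3
```

>>> apply_moves(commands=[0,0,0,0,0,0.03,1,0,0,0,0,0,0.03,1,0,0,0,0,0,0,1,0,0,0,0,0,0,1])

```text
time: 19.83
ee_pos: [0.5644, 0.0576, 0.1472]
tool_rot: [[-0.685, 0.728, -0.001], [0.728, 0.685, 0.0], [0.0, -0.0, -1.0]]
contact_force: [0.4, -0.0, -1.9]
width: 0.023
grip_force: 59.2
```

```bash
python3 s.py
```

```text
t 19.8333 p [0.5644 0.0576 0.1472] psi 2.3255 z [-6.e-04  0.e+00 -1.e+00] j [ 0.58  0.66 -1.1   1.78  0.65  1.12  0.01]
F [ 0.36 -0.01 -1.85] M [ 0.059 -0.063 -0.066] tool-F [-0.25  0.26  1.85] w 0.023 59.2
```

>>> apply_moves(commands=[0,0,0,0,0,0.03,1,0,0,0,0,0,0,1,0,0,0,0,0,0,1])

```text
time: 20.08
ee_pos: [0.5645, 0.0576, 0.1465]
tool_rot: [[-0.684, 0.729, -0.0], [0.729, 0.684, -0.0], [0.0, -0.0, -1.0]]
contact_force: [-0.7, -1.1, -1.5]
width: 0.0234
grip_force: 59.3
```

```bash
python3 s.py
```

```text
t 20.0833 p [0.5645 0.0576 0.1465] psi 2.3245 z [-3.e-04 -2.e-04 -1.e+00] j [ 0.58  0.66 -1.1   1.78  0.66  1.12  0.01]
F [-0.69 -1.05 -1.51] M [-0.03   0.06  -0.018] tool-F [-0.3  -1.22  1.51] w 0.0234 59.3
```

>>> apply_moves(commands=[0,0,0,0,0,0.03,1,0,0,0,0,0,0,1,0,0,0,0,0,0,1])

```text
time: 20.33
ee_pos: [0.5646, 0.0576, 0.146]
tool_rot: [[-0.684, 0.729, 0.0], [0.729, 0.684, -0.0], [-0.0, -0.0, -1.0]]
contact_force: [-1.1, -1.3, 2.3]
width: 0.0229
grip_force: 59.8
```

```bash
python3 s.py
```

```text
t 20.3333 p [0.5646 0.0576 0.146 ] psi 2.3244 z [ 1.e-04 -3.e-04 -1.e+00] j [ 0.58  0.66 -1.1   1.78  0.66  1.12  0.01]
F [-1.07 -1.29  2.3 ] M [-0.153  0.357  0.021] tool-F [-0.21 -1.66 -2.3 ] w 0.0229 59.8
```

>>> apply_moves(commands=[0,0,0,0,0,0.01,1,0,0,0.016,0,0,0.0033,1,0,0,0.016,0,0,0.0033,1,0,0,0.016,0,0,0.0033,1,0,0,0.016,0,0,0.0033,1,0,0,0.016,0,0,0.0033,1,0,0,0.016,0,0,0.0033,1,0,0,0,0,0,0,1,0,0,0,0,0,0,1])

```text
time: 21.08
ee_pos: [0.5646, 0.0577, 0.1452]
tool_rot: [[-0.438, 0.899, 0.0], [0.899, 0.438, -0.001], [-0.001, 0.0, -1.0]]
contact_force: [-2.1, -2.0, 5.4]
width: 0.0231
grip_force: 60.0
```

```bash
python3 s.py
```

```text
t 21.0833 p [0.5646 0.0577 0.1452] psi 2.0244 z [ 3.e-04 -6.e-04 -1.e+00] j [ 0.54  0.63 -1.03  1.78  0.61  1.09 -0.25]
F [-2.08 -2.01  5.43] M [-0.398  0.679  0.018] tool-F [-0.9  -2.76 -5.42] w 0.0231 60.0
```

>>> apply_moves(commands=[0,0,0,-0.007,-0.02,0,1,0,0,0.016,0,0,0.0033,1,0,0,0.016,0,0,0.0033,1,0,0,0.016,0,0,0.0033,1,0,0,0.016,0,0,0.0033,1,0,0,0.016,0,0,0.0033,1,0,0,0,0,0,0,1,0,0,0,0,0,0,1])

```text
time: 21.75
ee_pos: [0.5644, 0.0576, 0.1447]
tool_rot: [[-0.202, 0.979, 0.001], [0.979, 0.202, 0.0], [0.0, 0.001, -1.0]]
contact_force: [-0.8, 0.3, 5.9]
width: 0.0231
grip_force: 60.1
```

```bash
python3 s.py
```

```text
t 21.75 p [0.5644 0.0576 0.1447] psi 1.7741 z [ 8.e-04  2.e-04 -1.e+00] j [ 0.51  0.6  -0.97  1.79  0.56  1.06 -0.47]
F [-0.81  0.26  5.87] M [-0.11   0.309  0.082] tool-F [ 0.42 -0.73 -5.87] w 0.0231 60.1
```

>>> apply_moves(commands=[0,0,0.008,0,0,0.0016,1,0,0,0.008,0,0,0.0016,1,0,0,0.008,0,0,0.0016,1,0,0,0.008,0,0,0.0016,1,0,0,0,0,0,0,1,0,0,0,0,0,0,1])

```text
time: 22.25
ee_pos: [0.5645, 0.0575, 0.1445]
tool_rot: [[-0.103, 0.995, 0.001], [0.995, 0.103, 0.0], [0.0, 0.001, -1.0]]
contact_force: [-1.9, -0.1, 5.6]
width: 0.0229
grip_force: 60.2
```

```bash
python3 s.py
```

```text
t 22.25 p [0.5645 0.0575 0.1445] psi 1.6736 z [ 8.e-04  4.e-04 -1.e+00] j [ 0.5   0.59 -0.95  1.79  0.55  1.05 -0.56]
F [-1.94 -0.14  5.63] M [-0.026  0.374 -0.001] tool-F [ 0.06 -1.94 -5.63] w 0.0229 60.2
```

>>> apply_moves(commands=[0,0,0.008,0,0,0.0016,1,0,0,0.008,0,0,0.0016,1,0,0,0,0,0,0,1,0,0,0,0,0,0,1])

```text
time: 22.58
ee_pos: [0.5645, 0.0576, 0.1444]
tool_rot: [[-0.053, 0.999, 0.001], [0.999, 0.053, 0.0], [0.0, 0.001, -1.0]]
contact_force: [-1.9, -0.9, 5.7]
width: 0.0233
grip_force: 60.3
```

```bash
python3 s.py
```

```text
t 22.5833 p [0.5645 0.0576 0.1444] psi 1.6233 z [ 8.e-04  4.e-04 -1.e+00] j [ 0.49  0.58 -0.94  1.79  0.54  1.05 -0.6 ]
F [-1.85 -0.94  5.69] M [-0.047  0.369  0.007] tool-F [-0.84 -1.9  -5.7 ] w 0.0233 60.3
```

>>> apply_moves(commands=[0,0,0.008,0,0,0.0016,1,0,0,0.006,0,0,0.0016,1,0,0,0,0,0,0,1,0,0,0,0,0,0,1])

```text
time: 22.92
ee_pos: [0.5645, 0.0576, 0.1443]
tool_rot: [[-0.009, 1.0, 0.001], [1.0, 0.009, 0.0], [0.0, 0.001, -1.0]]
contact_force: [-1.5, -0.9, 6.2]
width: 0.023
grip_force: 60.3
```

```bash
echo 'print("eff",np.round(s["joint_efforts"],3), "z5 %.5f"%s["ee_pos"][2])'>>s.py; python3 s.py
```

```text
t 22.9167 p [0.5645 0.0576 0.1443] psi 1.5794 z [ 8.e-04  4.e-04 -1.e+00] j [ 0.48  0.58 -0.93  1.79  0.53  1.04 -0.64]
F [-1.51 -0.88  6.24] M [-0.05   0.348  0.059] tool-F [-0.86 -1.51 -6.24] w 0.023 60.3
eff [ -0.064 -52.348 -12.487 -23.562   0.193  -0.511  -0.093] z5 0.14431
```

>>> apply_moves(commands=[0,0,0.007,0,0,0.0015,1,0,0,0.006,0,0,0.0013,1,0,0,0,0,0,0,1,0,0,0,0,0,0,1])

```text
time: 23.25
ee_pos: [0.5644, 0.0576, 0.1442]
tool_rot: [[0.032, 0.999, 0.001], [0.999, -0.032, 0.0], [0.0, 0.001, -1.0]]
contact_force: [-1.6, -0.4, 6.2]
width: 0.0234
grip_force: 60.3
```

```bash
python3 s.py
```

```text
t 23.25 p [0.5644 0.0576 0.1442] psi 1.5385 z [ 8.e-04  4.e-04 -1.e+00] j [ 0.48  0.58 -0.92  1.79  0.53  1.04 -0.67]
F [-1.57 -0.39  6.21] M [-0.069  0.358  0.055] tool-F [-0.44 -1.55 -6.21] w 0.0234 60.3
eff [ -0.057 -52.336 -12.299 -23.604   0.195  -0.515  -0.092] z5 0.14422
```

>>> apply_moves(commands=[0,0,0.008,0,0,0.0015,1,0,0,0.007,0,0,0.0015,1,0,0,0,0,0,0,1])

```text
time: 23.5
ee_pos: [0.5645, 0.0576, 0.1441]
tool_rot: [[0.08, 0.997, 0.001], [0.997, -0.08, 0.0], [0.0, 0.001, -1.0]]
contact_force: [-1.8, -0.1, 5.7]
width: 0.0233
grip_force: 60.3
```

```bash
python3 s.py
```

```text
t 23.5 p [0.5645 0.0576 0.1441] psi 1.4902 z [ 8.e-04  4.e-04 -1.e+00] j [ 0.47  0.57 -0.91  1.79  0.52  1.04 -0.72]
F [-1.82 -0.09  5.74] M [-0.037  0.438 -0.008] tool-F [-0.23 -1.8  -5.74] w 0.0233 60.3
eff [ -0.07  -52.466 -12.045 -23.704   0.17   -0.515  -0.368] z5 0.14414
```

>>> apply_moves(commands=[0,0,0,0,0,0,1])

```text
time: 23.58
ee_pos: [0.5644, 0.0576, 0.1441]
tool_rot: [[0.079, 0.997, 0.001], [0.997, -0.079, 0.0], [0.0, 0.001, -1.0]]
contact_force: [-2.3, 0.2, 5.7]
width: 0.0237
grip_force: 60.3
```

```bash
python3 s.py
```

```text
t 23.5833 p [0.5644 0.0576 0.1441] psi 1.4915 z [ 8.e-04  3.e-04 -1.e+00] j [ 0.47  0.57 -0.91  1.79  0.52  1.04 -0.71]
F [-2.34  0.17  5.68] M [-0.087  0.417  0.043] tool-F [-0.01 -2.34 -5.68] w 0.0237 60.3
eff [-5.1000e-02 -5.2358e+01 -1.2087e+01 -2.3659e+01  1.9300e-01 -5.1100e-01
 -1.0200e-01] z5 0.14413
```

>>> apply_moves(commands=[0,0,0.008,0,0,0.0015,1,0,0,0.006,0,0,0.0015,1,0,0,0,0,0,0,1,0,0,0,0,0,0,1])

```text
time: 23.92
ee_pos: [0.5644, 0.0575, 0.144]
tool_rot: [[0.123, 0.992, 0.001], [0.992, -0.123, 0.0], [0.0, 0.001, -1.0]]
contact_force: [-1.7, 0.6, 6.4]
width: 0.0234
grip_force: 60.3
```

```bash
python3 s.py
```

```text
t 23.9167 p [0.5644 0.0575 0.144 ] psi 1.4475 z [ 7.e-04  3.e-04 -1.e+00] j [ 0.47  0.57 -0.9   1.79  0.51  1.03 -0.75]
F [-1.69  0.57  6.41] M [-0.117  0.331  0.075] tool-F [ 0.36 -1.74 -6.41] w 0.0234 60.3
eff [-4.4000e-02 -5.2347e+01 -1.1890e+01 -2.3700e+01  1.9700e-01 -5.1500e-01
 -9.3000e-02] z5 0.14403
```

>>> apply_moves(commands=[0,0,0.008,0,0,0.0015,1,0,0,0.006,0,0,0.0015,1,0,0,0,0,0,0,1,0,0,0,0,0,0,1])

```text
time: 24.25
ee_pos: [0.5644, 0.0576, 0.144]
tool_rot: [[0.166, 0.986, 0.001], [0.986, -0.166, 0.0], [0.0, 0.001, -1.0]]
contact_force: [-1.4, -0.4, 6.6]
width: 0.0236
grip_force: 60.3
```

```bash
python3 s.py
```

```text
t 24.25 p [0.5644 0.0576 0.144 ] psi 1.4036 z [ 8.e-04  3.e-04 -1.e+00] j [ 0.46  0.56 -0.89  1.79  0.51  1.03 -0.79]
F [-1.38 -0.36  6.64] M [-0.07   0.389  0.022] tool-F [-0.58 -1.3  -6.64] w 0.0236 60.3
eff [-3.8000e-02 -5.2345e+01 -1.1693e+01 -2.3741e+01  1.9900e-01 -5.1700e-01
 -9.3000e-02] z5 0.14396
```

>>> apply_moves(commands=[0,0,0.007,0,0,0.0015,1,0,0,0.006,0,0,0.0012,1,0,0,0,0,0,0,1,0,0,0,0,0,0,1])

```text
time: 24.58
ee_pos: [0.5644, 0.0575, 0.1439]
tool_rot: [[0.207, 0.978, 0.001], [0.978, -0.207, 0.0], [0.0, 0.001, -1.0]]
contact_force: [-1.4, -0.6, 5.5]
width: 0.0235
grip_force: 60.3
```

```bash
python3 s.py
```

```text
t 24.5833 p [0.5644 0.0575 0.1439] psi 1.3626 z [ 7.e-04  3.e-04 -1.e+00] j [ 0.45  0.56 -0.88  1.79  0.5   1.03 -0.83]
F [-1.37 -0.59  5.48] M [0.012 0.376 0.026] tool-F [-0.85 -1.22 -5.48] w 0.0235 60.3
eff [-3.1000e-02 -5.2348e+01 -1.1512e+01 -2.3779e+01  2.0000e-01 -5.1700e-01
 -9.2000e-02] z5 0.14385
```

>>> apply_moves(commands=[0,0,0.007,0,0,0.0015,1,0,0,0.006,0,0,0.0012,1,0,0,0,0,0,0,1,0,0,0,0,0,0,1])

```text
time: 24.92
ee_pos: [0.5644, 0.0576, 0.1438]
tool_rot: [[0.246, 0.969, 0.001], [0.969, -0.246, 0.0], [0.001, 0.001, -1.0]]
contact_force: [-1.4, -0.9, 6.2]
width: 0.023
grip_force: 60.3
```

```bash
python3 s.py
```

```text
t 24.9167 p [0.5644 0.0576 0.1438] psi 1.3219 z [ 8.e-04  3.e-04 -1.e+00] j [ 0.45  0.56 -0.87  1.79  0.49  1.02 -0.86]
F [-1.42 -0.9   6.23] M [-0.081  0.386  0.078] tool-F [-1.22 -1.15 -6.23] w 0.023 60.3
eff [-2.4000e-02 -5.2355e+01 -1.1333e+01 -2.3817e+01  2.0100e-01 -5.1600e-01
 -9.2000e-02] z5 0.14379
```

>>> apply_moves(commands=[0,0,0.007,0,0,0.0015,1,0,0,0.006,0,0,0.0012,1,0,0,0,0,0,0,1,0,0,0,0,0,0,1])

```text
time: 25.25
ee_pos: [0.5644, 0.0576, 0.1437]
tool_rot: [[0.286, 0.958, 0.001], [0.958, -0.286, 0.0], [0.001, 0.001, -1.0]]
contact_force: [-2.2, 0.2, 5.5]
width: 0.0233
grip_force: 60.3
```

```bash
python3 s.py
```

```text
t 25.25 p [0.5644 0.0576 0.1437] psi 1.2810 z [ 7.e-04  3.e-04 -1.e+00] j [ 0.44  0.55 -0.86  1.79  0.49  1.02 -0.9 ]
F [-2.23  0.24  5.49] M [-0.08   0.424  0.045] tool-F [-0.4  -2.2  -5.49] w 0.0233 60.3
eff [-1.8000e-02 -5.2365e+01 -1.1155e+01 -2.3853e+01  2.0100e-01 -5.1600e-01
 -9.2000e-02] z5 0.14370
```

>>> apply_moves(commands=[0,0,0.007,0,0,0.0015,1,0,0,0.006,0,0,0.0012,1,0,0,0,0,0,0,1,0,0,0,0,0,0,1])

```text
time: 25.58
ee_pos: [0.5645, 0.0576, 0.1436]
tool_rot: [[0.325, 0.946, 0.001], [0.946, -0.325, 0.0], [0.001, 0.001, -1.0]]
contact_force: [-0.4, 0.2, 6.2]
width: 0.0231
grip_force: 60.3
```

```bash
python3 s.py
```

```text
t 25.5833 p [0.5645 0.0576 0.1436] psi 1.2402 z [ 8.e-04  3.e-04 -1.e+00] j [ 0.43  0.55 -0.85  1.79  0.48  1.02 -0.93]
F [-0.38  0.24  6.16] M [-0.062  0.466  0.009] tool-F [ 0.1  -0.44 -6.16] w 0.0231 60.3
eff [-1.3000e-02 -5.2374e+01 -1.0979e+01 -2.3888e+01  2.0200e-01 -5.1600e-01
 -9.2000e-02] z5 0.14363
```

>>> apply_moves(commands=[0,0,0.007,0,0,0.0015,1,0,0,0.006,0,0,0.0012,1,0,0,0,0,0,0,1,0,0,0,0,0,0,1])

```text
time: 25.92
ee_pos: [0.5644, 0.0576, 0.1435]
tool_rot: [[0.363, 0.932, 0.001], [0.932, -0.363, 0.0], [0.001, 0.001, -1.0]]
contact_force: [-1.7, 0.6, 5.7]
width: 0.0234
grip_force: 60.3
```

```bash
python3 s.py
```

```text
t 25.9167 p [0.5644 0.0576 0.1435] psi 1.1994 z [ 7.e-04  3.e-04 -1.e+00] j [ 0.43  0.55 -0.84  1.79  0.47  1.01 -0.97]
F [-1.65  0.61  5.68] M [-0.016  0.385 -0.048] tool-F [-0.03 -1.76 -5.68] w 0.0234 60.3
eff [-9.0000e-03 -5.2353e+01 -1.0794e+01 -2.3912e+01  2.0400e-01 -5.2400e-01
 -9.3000e-02] z5 0.14354
```

>>> apply_moves(commands=[0,0,0.007,0,0,0.0015,1,0,0,0.006,0,0,0.0012,1,0,0,0,0,0,0,1,0,0,0,0,0,0,1])

```text
time: 26.25
ee_pos: [0.5644, 0.0576, 0.1435]
tool_rot: [[0.401, 0.916, 0.001], [0.916, -0.401, 0.0], [0.001, 0.001, -1.0]]
contact_force: [-1.5, -0.7, 6.5]
width: 0.0233
grip_force: 60.4
```

```bash
python3 s.py
```

```text
t 26.25 p [0.5644 0.0576 0.1435] psi 1.1585 z [ 7.e-04  3.e-04 -1.e+00] j [ 0.42  0.54 -0.83  1.79  0.47  1.01 -1.  ]
F [-1.49 -0.75  6.54] M [-0.006  0.474  0.086] tool-F [-1.28 -1.07 -6.54] w 0.0233 60.4
eff [ 1.0000e-03 -5.2141e+01 -1.0541e+01 -2.3892e+01  2.1900e-01 -5.8800e-01
 -1.0700e-01] z5 0.14351
```

>>> apply_moves(commands=[0,0,0.006,0,0,0,1,0,0,0,0,0,0,1,0,0,0,0,0,0,1])

```text
time: 26.5
ee_pos: [0.5644, 0.0576, 0.1435]
tool_rot: [[0.418, 0.909, 0.001], [0.909, -0.418, 0.0], [0.001, 0.0, -1.0]]
contact_force: [-1.7, 0.2, 6.8]
width: 0.0232
grip_force: 60.4
```

```bash
python3 s.py
```

```text
t 26.5 p [0.5644 0.0576 0.1435] psi 1.1397 z [ 7.e-04  3.e-04 -1.e+00] j [ 0.42  0.54 -0.83  1.79  0.46  1.01 -1.02]
F [-1.69  0.16  6.84] M [-0.039  0.444  0.068] tool-F [-0.55 -1.6  -6.84] w 0.0232 60.4
eff [ 3.3000e-02 -5.2118e+01 -1.0439e+01 -2.3918e+01  2.2400e-01 -5.9800e-01
 -1.1600e-01] z5 0.14350
```

>>> apply_moves(commands=[0,0,0.006,0,0,0,1,0,0,0,0,0,0,1,0,0,0,0,0,0,1])

```text
time: 26.75
ee_pos: [0.5644, 0.0576, 0.1435]
tool_rot: [[0.435, 0.901, 0.001], [0.901, -0.435, 0.0], [0.001, 0.001, -1.0]]
contact_force: [-1.9, -0.2, 6.7]
width: 0.0234
grip_force: 60.4
```

```bash
python3 s.py
```

```text
t 26.75 p [0.5644 0.0576 0.1435] psi 1.1210 z [ 7.e-04  3.e-04 -1.e+00] j [ 0.42  0.54 -0.82  1.79  0.46  1.01 -1.04]
F [-1.9  -0.24  6.73] M [-0.057  0.479  0.103] tool-F [-1.04 -1.6  -6.73] w 0.0234 60.4
eff [ 5.0000e-02 -5.2111e+01 -1.0344e+01 -2.3943e+01  2.1600e-01 -6.0500e-01
 -1.3300e-01] z5 0.14351
```

z has stopped falling and the torque is rising, so the screw has bottomed. Unwinding within the play, lifting, and carrying the driver to the stand.

>>> apply_moves(commands=[0,0,-0.011,0,0,0,1,0,0,-0.011,0,0,0,1,0,0,0,0,0,-0.1,1,0,0,0,0,0,-0.3,1,0,0,0,0,0,-0.6,1,0,0,0,0,0,-0.8,1,0,0,0,0,0,-0.8,1,0,0,0,0.6904,-0.6985,0,1,0,0,0,0.6904,-0.6985,0,1,0,0,0,0.6904,-0.6985,0,1,0,0,0,0.6904,-0.6985,0,1,0,0,0,0.6904,-0.6985,0,1,0,0,0,0.6904,-0.6985,0,1,0,0,0,0.6904,-0.6985,0,1,0,0,0,0.6904,-0.6985,0,1,0,0,0,0.6904,-0.6985,0,1,0,0,0,0,0,0,1,0,0,0,0,0,0,1,0,0,0,0,0,0,1,0,0,0,0,0,0,1])

```text
time: 28.42
ee_pos: [0.4597, 0.2994, 0.221]
tool_rot: [[0.376, 0.927, -0.0], [0.927, -0.376, -0.001], [-0.001, 0.0, -1.0]]
contact_force: [0.4, -0.3, -1.5]
width: 0.0237
grip_force: 59.4
```

```bash
python3 s.py
python3 - <<'E'
from h import *
f=env.grab_frame("top");g=env.grab_frame("side")
cv2.imwrite("pics/st.png",np.hstack([crop(f["frame"],160,170,66,80,6),crop(g["frame"],240,150,66,80,6)]))
E
```

```text
t 28.4167 p [0.4597 0.2994 0.221 ] psi 1.1853 z [-1.e-04 -9.e-04 -1.e+00] j [ 0.04  0.45 -0.93  1.75  0.39  1.14 -1.4 ]
F [ 0.45 -0.29 -1.51] M [-0.041  0.011 -0.055] tool-F [-0.1   0.52  1.51] w 0.0237 59.4
eff [-8.9900e-01 -4.9567e+01 -1.1408e+01 -2.8299e+01 -4.7000e-02 -1.8000e-02
  8.0000e-03] z5 0.22099
```

View pics/st.png

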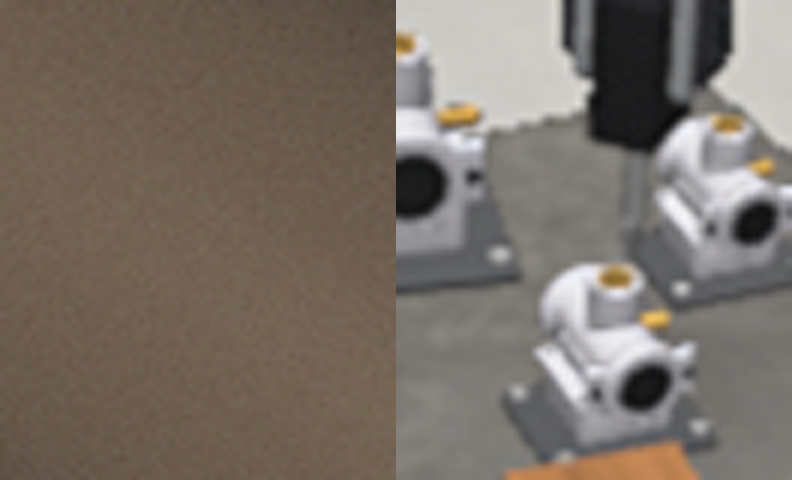

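The side crop shows the driver still held upright above the stand. A small correction, then down to just above the hole.

>>> apply_moves(commands=[0,0,0,0.037,-0.05,0,1,0,0,0,0,0,0.8,1,0,0,0,0,0,0.8,1,0,0,0,0,0,0.8,1,0,0,0,0,0,0.6,1,0,0,0,0,0,0,1,0,0,0,0,0,0,1,0,0,0,0,0,0,1])

```text
time: 29.18
ee_pos: [0.4586, 0.3027, 0.1323]
tool_rot: [[0.375, 0.927, 0.001], [0.927, -0.375, 0.001], [0.001, 0.0, -1.0]]
contact_force: [-0.0, -0.1, -1.1]
width: 0.0237
grip_force: 59.4
```

```bash
python3 s.py
```

```text
t 29.1833 p [0.4586 0.3027 0.1323] psi 1.1867 z [ 9.e-04  9.e-04 -1.e+00] j [-0.02  0.54 -0.87  1.85  0.49  0.98 -1.49]
F [-0.02 -0.09 -1.06] M [ 0.028 -0.004  0.005] tool-F [-0.09  0.02  1.06] w 0.0237 59.4
eff [ 9.8000e-02 -5.2500e+01 -1.1584e+01 -2.3896e+01  3.3000e-02  3.8000e-02
 -1.0000e-02] z5 0.13225
```

>>> apply_moves(commands=[0,0,0,0,0,0,1,0,0,0,0,0,0,1,0,0,0,0,0,0,1])

```text
time: 29.43
ee_pos: [0.4585, 0.3026, 0.1321]
tool_rot: [[0.375, 0.927, 0.001], [0.927, -0.375, 0.001], [0.001, 0.001, -1.0]]
contact_force: [-0.0, -0.6, -1.8]
width: 0.0235
grip_force: 59.4
```

```bash
python3 s.py
```

```text
t 29.4333 p [0.4585 0.3026 0.1321] psi 1.1868 z [ 1.4e-03  6.0e-04 -1.0e+00] j [-0.02  0.54 -0.87  1.85  0.5   0.98 -1.49]
F [-0.01 -0.63 -1.84] M [ 0.015  0.039 -0.05 ] tool-F [-0.59  0.22  1.84] w 0.0235 59.4
eff [-2.0000e-03 -5.3706e+01 -1.2084e+01 -2.4694e+01  1.0000e-02 -2.0000e-03
  5.0000e-03] z5 0.13211
```

>>> apply_moves(commands=[0,0,0,-0.045,0.022,0,1,0,0,0,0,0,0.2,1,0,0,0,0,0,0.2,1,0,0,0,0,0,0,1,0,0,0,0,0,0.15,1,0,0,0,0,0,0.15,1,0,0,0,0,0,0,1,0,0,0,0,0,0,1])

```text
time: 30.1
ee_pos: [0.4579, 0.3007, 0.1097]
tool_rot: [[0.374, 0.927, -0.001], [0.927, -0.374, -0.0], [-0.001, -0.001, -1.0]]
contact_force: [-0.3, -0.1, -0.6]
width: 0.0232
grip_force: 59.4
```

```bash
python3 s.py
```

```text
t 30.1 p [0.4579 0.3007 0.1097] psi 1.1873 z [-7.e-04 -3.e-04 -1.e+00] j [-0.04  0.57 -0.85  1.87  0.52  0.94 -1.51]
F [-0.28 -0.09 -0.64] M [-0.036 -0.001  0.019] tool-F [-0.18 -0.22  0.64] w 0.0232 59.4
eff [ 1.6000e-02 -5.4462e+01 -1.2084e+01 -2.3348e+01  4.9000e-02 -2.6000e-02
 -3.1000e-02] z5 0.10972
```

>>> apply_moves(commands=[0,0,0,0.017,0.014,0.25,1,0,0,0,0,0,0.3,1,0,0,0,0,0,0.3,1,0,0,0,0,0,0.2,1,0,0,0,0,0,0.1,1,0,0,0,0,0,0,1,0,0,0,0,0,0,1,0,0,0,0,0,0,1])

```text
time: 30.77
ee_pos: [0.4589, 0.3013, 0.0759]
tool_rot: [[0.374, 0.927, 0.0], [0.927, -0.374, 0.0], [0.0, 0.0, -1.0]]
contact_force: [-0.5, -0.3, -0.6]
width: 0.023
grip_force: 59.4
```

```bash
python3 s.py
```

```text
t 30.7667 p [0.4589 0.3013 0.0759] psi 1.1873 z [ 3.e-04  3.e-04 -1.e+00] j [-0.07  0.61 -0.81  1.89  0.57  0.89 -1.55]
F [-0.46 -0.31 -0.59] M [ 0.009 -0.008 -0.023] tool-F [-0.46 -0.31  0.59] w 0.023 59.4
eff [-2.2000e-02 -5.6333e+01 -1.2379e+01 -2.1735e+01  1.6000e-02  7.0000e-03
 -3.0000e-03] z5 0.07589
```

>>> apply_moves(commands=[0,0,0,0,0,0.06,1,0,0,0,0,0,0.06,1,0,0,0,0,0,0.02,1,0,0,0,0,0,0,1,0,0,0,0,0,0,1])

```text
time: 31.18
ee_pos: [0.459, 0.3012, 0.0719]
tool_rot: [[0.374, 0.927, 0.001], [0.927, -0.374, 0.0], [0.0, 0.001, -1.0]]
contact_force: [-1.2, -0.7, 4.9]
width: 0.0236
grip_force: 60.1
```

```bash
python3 s.py
```

```text
t 31.1833 p [0.459  0.3012 0.0719] psi 1.1870 z [ 7.e-04  1.e-04 -1.e+00] j [-0.07  0.62 -0.81  1.89  0.58  0.88 -1.55]
F [-1.18 -0.67  4.93] M [-0.285  0.226  0.057] tool-F [-1.06 -0.84 -4.93] w 0.0236 60.1
eff [-3.1900e-01 -5.4296e+01 -1.1855e+01 -2.0812e+01  1.1100e-01 -4.8400e-01
 -7.0000e-03] z5 0.07192
```

>>> apply_moves(commands=[0,0,0,0,0,-0.02,0.3,0,0,0,0,0,0,0,0,0,0,0,0,0,-0.5,0,0,0,0,0,0,-1,0,0,0,0,0,0,-1,0,0,0,0,0,0,-1,0,0,0,0,0,0,-1,0,0,0,0,0,0,-1,0,0,0,0,0,0,-1,0,0,0,0,0,0,-1,0,0,0,0,0,-0.2,-1,0,0,0,0,0,-0.5,-1,0,0,0,0,0,-1,-1,0,0,0,0,0,-1,-1,0,0,0,0,0,-1,-1,0,0,0,0,0,-1,-1,0,0,0,0,0,-1,-1,0,0,0,0,0,0,-1,0,0,0,0,0,0,-1])

```text
time: 32.77
ee_pos: [0.4593, 0.3017, 0.245]
tool_rot: [[0.375, 0.927, 0.003], [0.927, -0.375, 0.001], [0.003, 0.003, -1.0]]
contact_force: [-0.1, -0.6, -0.6]
width: 0.0853
grip_force: 0.0
```

```bash
python3 s.py
python3 - <<'E'
from h import *
g=env.grab_frame("side")
cv2.imwrite("pics/end.png",crop(g["frame"],200,130,120,100,6))
E
```

```text
t 32.7667 p [0.4593 0.3017 0.245 ] psi 1.1869 z [ 0.0034  0.0014 -1.    ] j [ 0.05  0.42 -0.95  1.72  0.37  1.19 -1.38]
F [-0.06 -0.63 -0.64] M [-0.09   0.008 -0.045] tool-F [-0.61  0.18  0.64] w 0.0853 0.0
eff [ -0.098 -49.793 -11.232 -30.274  -0.136   0.154   0.118] z5 0.24505
```

View pics/end.png

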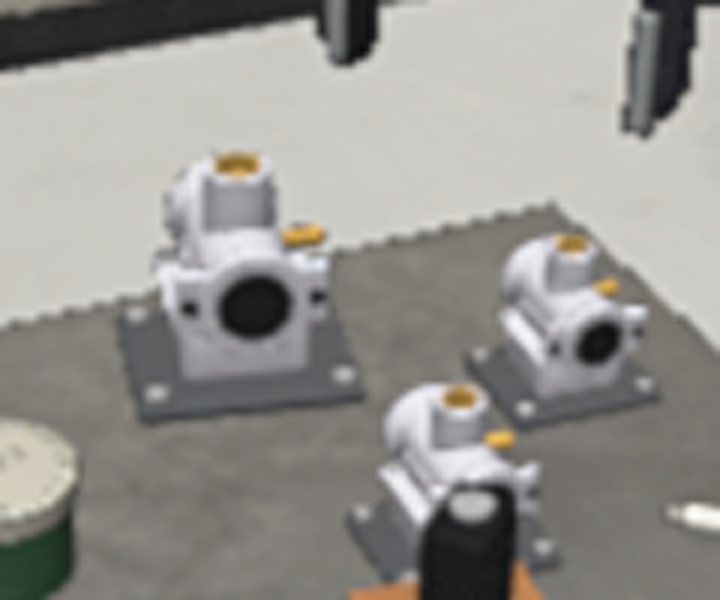

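The driver is upright in its stand with its cap at about (473,505), the gripper is clear, and nothing else has moved. Handing in.

```bash
python3 -c "
from bench import env
print(env.job_done())"
```

```text
the job is handed in; nothing more can be done
None
```

I turned the mixture screw clockwise until it bottomed (the blade stopped sinking and the torque rose to about 0.1 Nm, below the bush's 0.2 Nm slip point), put the driver back upright in its stand and handed the job in at about 33 s; no verdict came back.

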